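# Line up the sample bottles by height

## Robot

A 6-joint arm with a two-finger parallel gripper is mounted at the origin on the work surface. World frame = base frame: x ahead of the robot, y to its left, z up, the work surface at z = 0. Lengths are in mm, angles in rad, forces in N, time in s.
With the tool pointing down it reaches from about 250 to 725 mm from the base axis. Payload 9.7 kg.
Tool frame: the origin (TCP) lies at the very end of the fingers, on their centre line; the grasp point (between the pads) lies robot.pinch_z behind it (robot.pinch_z is the distance from the TCP to the grasp point, in mm); z points along the fingers, y is the direction in which the jaws open and shut (so a half turn about z gives the same grasp; the last joint's range is limited). The gripper opens to 85 mm and grips with 20 to 120 N. Pads are 22 mm wide; open, the fingers measure 114 mm over their backs; the gripper's body (76 mm by 85 mm) begins 54 mm behind the grasp point. The pads swing forward as they close: fully open they stand 13 mm farther back than shut.
Start: joints at [-1.319, 0.087, 0.176, 1.66, 0, 1.571], TCP at [137.029, -532.654, 231.284] pointing down, gripper open.
Joint ranges: [-3.13, 3.13], [-0.85, 1.81], [-1.15, 1.24], [-2.2, 2.28], [-1.44, 1.52], [-3.14, 3.14]. Speed limits (rad/s): [2.22, 2.22, 2.57, 3.14, 3.14, 3.14].

## Interface

Orientations are given as a rotation vector (axis times angle).
In Python, from cell import robot gives the robot as it stands. Calls block until the motion is done:
- robot.move_pose(position, orientation): joint-space move of the TCP to a pose.
- robot.line_to(position, rotation=None, vel=150): straight line of the TCP; rotation=None keeps the orientation; vel is the mean speed in mm/s.
- robot.move_j(angles): joint-space move.
- robot.release() and robot.close_gripper(grasp_force=None): open the fingers fully, or close them until they stop; grasp_force is the grip in N (None keeps the last).
- robot.pause(seconds).
- robot.ik(position, orientation): joint angles nearest the present ones, or None.
- robot.get_state(): the state.
- robot.grab_frame(name): name is "scene" or "top" or "wrist"; returns a dict with "color" (480x640x3 uint8, red, green, blue), "K" (3x3 intrinsics, pixels), "R" (3x3) and "t" (3): a world point X has camera coordinates R X + t. Camera axes: x right, y down, z forward; pixel columns grow to the right and rows downward; lengths in mm; the calibration is good to about 2 mm. A picture is of the moment at which its call begins. There is no depth.
A pose or a line that the arm cannot do raises robot.PlanningError and nothing moves.
- robot.job_done(): hands the job in, once; it reports no verdict.
The state is a dict: "time_s": time; "qpos": joint angles; "dq": joint speeds; "effort": joint torques, N m; "eef_pos": TCP position; "orientation": TCP orientation; "wrist_force": force on the tool from outside, world axes, zero at the start; "ft_torque": the same for the moment, N m; "grip_width": opening from 0.0 (shut) to 1.0 (fully open).
Only numpy, scipy, OpenCV 4.12 (cv2) and the standard library are available. Lean on these libraries where they do the work, as an engineer would, in place of code of your own. Each camera call takes 0.05 s, during which the arm holds its last target. There are 200 camera calls.

## Task

Line the four small black-capped bottles up on the marks of the grey strip in order of height, one centred on each mark: the shortest on the yellow mark at one end, then the next taller on each following mark, to the tallest on the white mark at the other end. Leave all four standing upright and let go; tip none of them over on the way, and leave the steel cup and the yellow spray bottle where they are.

Things in the scene. Friction and masses are not known exactly. Their poses are not given: they have to be found in the camera images.
- bottle_70: the shortest of the four small bottles: blue glass, 70 mm tall, round body 36 mm across and 36 mm high with a white paper label, above it a 6 mm shoulder, a 6 mm neck 25 mm across and a black cap 30 mm across and 22 mm high. About 80 g (varies). Origin: centre of the underside; z is its axis, pointing up. It starts upright on the pale bench mat between the robot and the strip, at z = 0
- bottle_86: the second shortest of the four small bottles: amber-brown glass, 86 mm tall, round body 40 mm across and 52 mm high with a white paper label, above it a 6 mm shoulder, a 6 mm neck 25 mm across and a black cap 30 mm across and 22 mm high. About 110 g (varies). Origin: centre of the underside; z is its axis, pointing up. It starts upright on the pale bench mat between the robot and the strip, at z = 0
- bottle_102: the second tallest of the four small bottles: blue glass, 102 mm tall, round body 44 mm across and 68 mm high with a white paper label, above it a 6 mm shoulder, a 6 mm neck 25 mm across and a black cap 30 mm across and 22 mm high. About 150 g (varies). Origin: centre of the underside; z is its axis, pointing up. It starts upright on the pale bench mat between the robot and the strip, at z = 0
- bottle_118: the tallest of the four small bottles: amber-brown glass, 118 mm tall, round body 48 mm across and 84 mm high with a white paper label, above it a 6 mm shoulder, a 6 mm neck 25 mm across and a black cap 30 mm across and 22 mm high. About 200 g (varies). Origin: centre of the underside; z is its axis, pointing up. It starts upright on the pale bench mat between the robot and the strip, at z = 0
- mark_yellow: flat yellow disc, 56 mm across, on the grey strip: one end of the row (for the shortest bottle). Origin: its centre, on the strip's top face 20 mm above the table. Strip: fixed, 320 x 90 x 20 mm, somewhat turned; an 8 mm steel rail along its far edge, about 43 mm from the row's line, reaches 36 mm above the table
- mark_white: flat white disc, 56 mm across, on the grey strip: the other end of the row (for the tallest bottle). Origin: its centre, on the strip's top face 20 mm above the table. The four marks lie in a straight row along the strip, 70 mm apart
- mark_blue: flat blue disc, 56 mm across, on the grey strip: one of the two middle places; it may lie next to the yellow or next to the white mark. Origin: its centre, on the strip's top face 20 mm above the table. 
- mark_red: flat red disc, 56 mm across, on the grey strip: the other of the two middle places; it may lie next to the yellow or next to the white mark. Origin: its centre, on the strip's top face 20 mm above the table. 
- steel_cup: bystander: an open stainless steel cup, 72 mm across, 80 mm tall, standing to the right of the work. Origin: centre of the underside
- yellow_bottle: bystander: a yellow bottle with a white spray head, 76 mm across, 155 mm tall, standing to the left of the work. Origin: centre of the underside
Things that resemble listed ones, but are neither listed nor needed, are in the scene too. What is shaped like the bottle_70 but green is not meant.

How it is judged (in metres and radians):
At the end, for the whole second after the job is handed in: Each bottle stands upright (within 0.08 rad), released and at rest on the strip, its axis within 12 mm of the centre of its mark: shortest on yellow, second shortest on the middle mark next to yellow, second tallest on the middle mark next to white, tallest on white (horizontal distance between bottle_70 and mark_yellow below 0.012 m and horizontal distance between bottle_118 and mark_white below 0.012 m and ((horizontal distance between mark_blue and mark_yellow below 0.1 m and horizontal distance between bottle_86 and mark_blue below 0.012 m and horizontal distance between bottle_102 and mark_red below 0.012 m) or (horizontal distance between mark_red and mark_yellow below 0.1 m and horizontal distance between bottle_86 and mark_red below 0.012 m and horizontal distance between bottle_102 and mark_blue below 0.012 m)) and height (world z) of bottle_70 between 0.017 and 0.024 m and angle between each of bottle_70, bottle_86, bottle_102, bottle_118's own z axis and vertical below 0.08 rad and linear speed of each of bottle_70, bottle_86, bottle_102, bottle_118 below 0.02 m/s and angular speed of each of bottle_70, bottle_86, bottle_102, bottle_118 below 0.2 rad/s and height (world z) of bottle_86 between 0.017 and 0.024 m and height (world z) of bottle_102 between 0.017 and 0.024 m and height (world z) of bottle_118 between 0.017 and 0.024 m); the robot touches nothing.
It fails at once if a bottle is tipped over (angle between any of bottle_70, bottle_86, bottle_102, bottle_118's own z axis and vertical above 0.6 rad).
It fails at once if the steel cup or the yellow spray bottle is pushed away (more than 20 mm) or tipped (distance of any of steel_cup, yellow_bottle from where it was at the start of the episode above 0.02 m or angle between any of steel_cup, yellow_bottle's own z axis and vertical above 0.4 rad).
It also fails if it takes over 99 s, if anything falls off the work surface, if the arm or the gripper's body presses on something with over 40 N, if the wrist force passes 120 N, or if a joint passes its speed limit or range.

## Working session

There is one attempt and no reset: what is moved stays moved. The work goes in short steps, each a Python script; the robot and the scene stay as the last script left them, time stands still between calls to the robot, and variables do not carry over. Pictures are saved under pics/ and viewed, about 12 in all and at most 16, crops included, and the job is handed in when it is done.

```bash
mkdir -p pics; ls; python3 - <<'E'
from cell import robot
import cv2,numpy as np
s=robot.get_state();print(s['time_s'],s['eef_pos'],s['orientation'],robot.pinch_z)
for n in("top","scene"):
    f=robot.grab_frame(n);cv2.imwrite(f"pics/{n}0.png",f["color"][...,::-1]);np.savez(f"{n}0.npz",**f)
    print(n,f["K"].tolist(),f["R"].round(4).tolist(),f["t"].round(1), (-f["R"].T@f["t"]).round(1))
E
```

```text
pics
0.0 [ 136.97325187 -532.44251883  230.59888149] [-3.11547576e+00 -3.94258270e-01  2.85159031e-04] 18.700000000000003
top [[577.9221773957269, 0.0, 325.6061451798838], [0.0, 577.9221773957269, 234.20288871009308], [0.0, 0.0, 1.0]] [[0.0028, -1.0, -0.0054], [-0.9761, -0.0016, -0.2175], [0.2175, 0.0059, -0.976]] [  -3.1  486.5 1161.6] [ 222.2   -9.1 1239.6]
scene [[465.4220353040383, 0.0, 324.7224526073183], [0.0, 465.4220353040383, 244.82358258156748], [0.0, 0.0, 1.0]] [[-0.623, 0.7822, -0.0062], [0.5204, 0.4085, -0.7499], [-0.584, -0.4704, -0.6616]] [ 293.4 -201.3 1258.4] [1022.5  444.6  683.5]
```

View pics/top0.png

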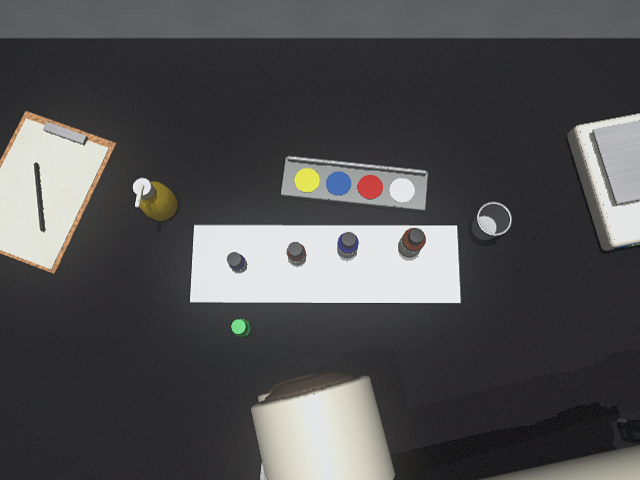

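View pics/scene0.png

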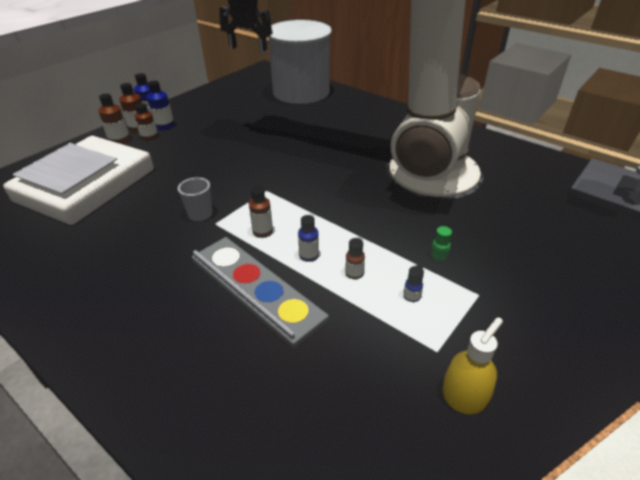

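```bash
cat > h.py <<'E'
import numpy as np,cv2
from scipy.spatial.transform import Rotation as Ro
def ray(f,uv,z):
    d=f["R"].T@np.linalg.inv(f["K"])@[*uv,1]; c=-f["R"].T@f["t"]; return c+d*(z-c[2])/d[2]
def blobs(m,amin,amax):
    n,_,st,c=cv2.connectedComponentsWithStats(m.astype(np.uint8)); return [(c[i],st[i]) for i in range(1,n) if amin<st[i][4]<amax]
def rot(row):  # tool down, jaws perpendicular to the row direction
    x=np.array([row[0],row[1],0])/np.hypot(row[0],row[1]); z=np.array([0,0,-1.]); return Ro.from_matrix(np.c_[x,np.cross(z,x),z]).as_rotvec()
H={70:1,86:1,102:1,118:1}
E
python3 - <<'E'
from h import *
f=dict(np.load("top0.npz"));im=f["color"];hsv=cv2.cvtColor(im,cv2.COLOR_RGB2HSV);h,s,v=cv2.split(hsv)
roi=np.zeros(h.shape,bool);roi[165:205,285:425]=1
M={}
for n,m in dict(yellow=(h>20)&(h<40)&(s>120),blue=(h>100)&(h<130)&(s>120),red=((h<10)|(h>170))&(s>120),white=(s<30)&(v>200)).items():
    for c,st in blobs(m&roi&(v>80),200,1500): M[n]=ray(f,c,20);print(n,c.round(1),st,M[n].round(1))
k=list(M.values());print([np.linalg.norm(a-b).round(1) for a,b in zip(k,k[1:])])
roi[:]=0;roi[227:280,200:450]=1
for c,st in blobs((s<70)&(v<130)&roi,60,900): print(c.round(1),st,[ray(f,c,z).round(1).tolist() for z in(70,86,102,118)])
cv2.imwrite("pics/crop.png",cv2.resize(im[145:285,190:470,::-1],None,fx=2.8,fy=2.8,interpolation=cv2.INTER_NEAREST))
E
```

```text
yellow [306.8 179.7] [295 168  25  24 472] [617.2  40.2  20. ]
blue [338.1 183.1] [326 172  25  23 458] [609.5 -29.   20. ]
red [369.9 186.5] [358 175  25  24 472] [601.8 -99.   20. ]
white [401.6 189.7] [389 178  26  24 480] [ 594.5 -168.4   20. ]
[np.float64(69.6), np.float64(70.4), np.float64(69.8)]
[415.3 236.5] [407 228  17  18 216] [[478.3, -187.9, 70.0], [474.8, -185.4, 86.0], [471.3, -183.0, 102.0], [467.8, -180.5, 118.0]]
[348. 240.] [341 232  15  17 198] [[470.7, -48.4, 70.0], [467.3, -47.8, 86.0], [463.9, -47.3, 102.0], [460.5, -46.8, 118.0]]
[406.7 250.2] [398 237  24  21 205] [[449.4, -169.1, 70.0], [446.3, -166.9, 86.0], [443.2, -164.7, 102.0], [440.1, -162.5, 118.0]]
[296.  253.4] [287 242  19  24 316] [[442.2, 58.7, 70.0], [439.1, 57.8, 86.0], [436.1, 56.9, 102.0], [433.1, 56.0, 118.0]]
[346.3 253.3] [337 246  20  13 116] [[442.7, -44.8, 70.0], [439.7, -44.3, 86.0], [436.7, -43.8, 102.0], [433.6, -43.3, 118.0]]
[236.3 261.9] [227 252  20  21 264] [[424.3, 181.1, 70.0], [421.5, 178.5, 86.0], [418.8, 175.9, 102.0], [416.0, 173.3, 118.0]]
```

View pics/crop.png

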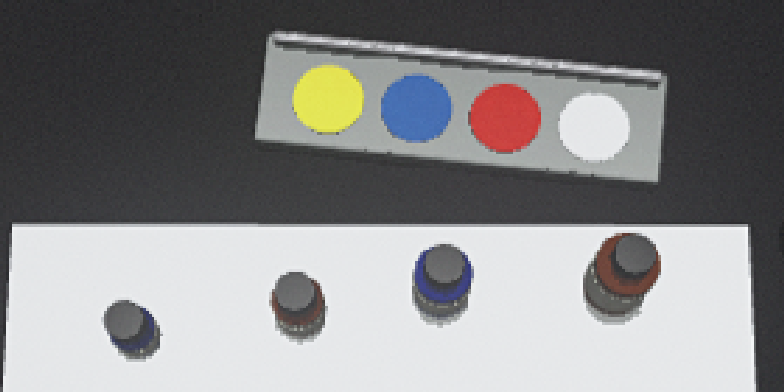

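Crop (2.8×, offset 190,145): the cap tops are at top-image (234,259) blue 70, (295,249) amber 86, (349,239) blue 102 and (417,236) amber 118. Possible mistakes are the green bottle at (240,327) and the shelf group at scene (100–160,100). Both are rejected, since the four wanted bottles stand on the mat. The row runs yellow-blue-red-white with 70 mm gaps, so 86 goes to blue and 102 to red.

```bash
cat >> h.py <<'E'
MK={70:np.array([617.2,40.2]),86:np.array([609.5,-29.]),102:np.array([601.8,-99.]),118:np.array([594.5,-168.4])}
RV=rot(MK[118]-MK[70]); RV2=rot(MK[70]-MK[118])
E
python3 - <<'E'
from h import *
from cell import robot
f=dict(np.load("top0.npz"))
P={h:ray(f,uv,h) for h,uv in {70:(234.3,258.6),86:(295,248.6),102:(348.9,239.3),118:(416.8,236.1)}.items()}
for h,p in P.items(): print(h,p.round(1))
for n,r in(("RV",RV),("RV2",RV2)):
    for xyz in([*P[118][:2],90],[*P[70][:2],40],[*MK[70],60],[*MK[118],108],[*MK[70],200]):
        q=robot.ik(xyz,r);print(n,None if q is None else np.round(q,2))
p=P[118]
for r in (RV,RV2):
    q=robot.ik([p[0],p[1],250],r)
    if q is not None and abs(q[5])<2.6: robot.move_pose([p[0],p[1],250],r);print("moved",r);break
g=robot.grab_frame("wrist");np.savez("w0.npz",**g);cv2.imwrite("pics/w0.png",g["color"][...,::-1])
for h,p in P.items():
    c=g["R"]@p+g["t"];print(h,(g["K"]@c/c[2])[:2].round(1))
print(robot.get_state()["time_s"], -g["R"].T@g["t"])
E
```

```text
70 [431.1 185.5  70. ]
86 [449.1  60.   86. ]
102 [465.2 -49.2 102. ]
118 [ 468.5 -183.4  118. ]
RV [-0.37 -0.03 -0.22  1.38  0.   -1.84]
RV [ 0.41 -0.09 -0.37  1.29  0.   -1.06]
RV [ 0.07  0.25  0.03  1.35  0.   -1.4 ]
RV [-0.28  0.24  0.11  1.44  0.   -1.74]
RV [ 0.07  0.25  0.3   1.62  0.   -1.4 ]
RV2 [-0.37 -0.03 -0.22  1.38  0.    1.31]
RV2 [ 0.41 -0.09 -0.37  1.29  0.    2.09]
RV2 [0.07 0.25 0.03 1.35 0.   1.74]
RV2 [-0.28  0.24  0.11  1.44  0.    1.4 ]
RV2 [0.07 0.25 0.3  1.62 0.   1.74]
moved [ 2.09784298 -2.33851646 -0.        ]
70 [395.1 556.9]
86 [370.5 474.3]
102 [342.8 384.4]
118 [320.8 230.7]
3.0083 [ 461.16705765 -252.28975731  391.78745366]
```

View pics/w0.png

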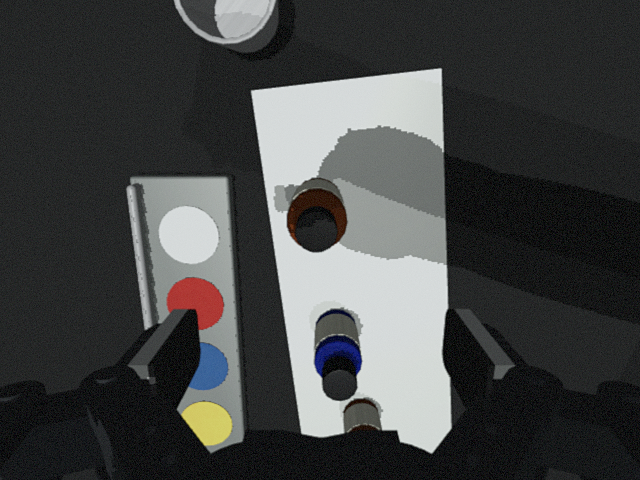

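```bash
cat >> h.py <<'E'
def pick(robot,h,p):
    robot.move_pose([*p,h+45],RV); robot.line_to([*p,h-28],vel=120)
    robot.close_gripper(30); robot.pause(.2); s=robot.get_state(); z=s["eef_pos"][2]
    print("grip",s["grip_width"],s["eef_pos"].round(1) if hasattr(s["eef_pos"],"round") else s["eef_pos"],np.round(s["wrist_force"],1))
    robot.line_to([*p,h+60],vel=120); s=robot.get_state();print("lift",s["grip_width"],np.round(s["wrist_force"],1))
def place(robot,h,m):
    robot.move_pose([*m,h+60],RV); robot.line_to([*m,h-28+26],vel=120); robot.line_to([*m,h-28+21],vel=25)
    robot.pause(.2);s=robot.get_state();print("down",np.round(s["eef_pos"],1),np.round(s["wrist_force"],1))
    robot.release(); robot.pause(.3); robot.line_to([*m,h+70],vel=120); print("t",robot.get_state()["time_s"])
E
python3 - <<'E'
from h import *
from cell import robot
g=dict(np.load("w0.npz"))
for n,uv,z in(("white",(189,235),20),("red",(195,303),20),("c118",(316,230),118),("c102",(340,384),102)): print(n,ray(g,uv,z).round(1))
w=ray(g,(316,230),118)[:2]; p=(w+[468.5,-183.4])/2
pick(robot,118,p)
g=robot.grab_frame("wrist");cv2.imwrite("pics/w1.png",g["color"][...,::-1])
E
```

```text
white [ 594.4 -168.2   20. ]
red [602.1 -99.5  20. ]
c118 [ 471.8 -184.3  118. ]
c102 [467.5 -49.8 102. ]
grip 0.3437623700000671 [ 470.4 -183.9   90.4] [0.7 0.1 4.2]
lift 0.3433424269816228 [-0.4 -0.4 -1.7]
```

View pics/w1.png

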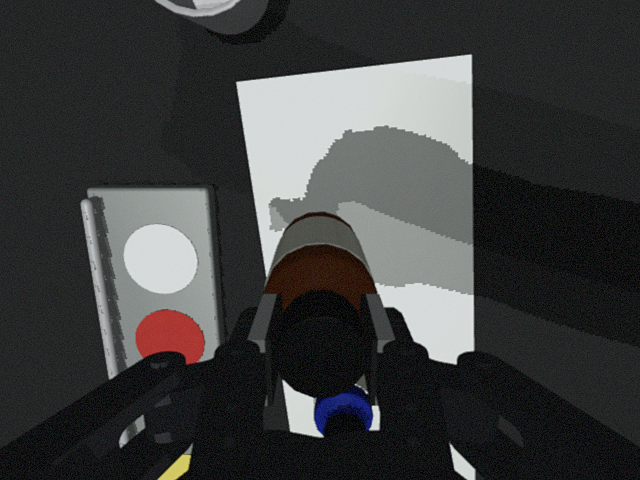

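The cap is gripped: width 0.34 is about 29 mm, and the lift force is about 2 N. The bottle hangs upright at (322,330). The wrist and top views agree on the marks to within 1 mm, so I'll place it and check.

```bash
python3 - <<'E'
from h import *
from cell import robot
place(robot,118,MK[118])
g=robot.grab_frame("wrist");cv2.imwrite("pics/w2.png",g["color"][...,::-1]);np.savez("w2.npz",**g)
c=g["R"]@[*MK[118],138]+g["t"];print((g["K"]@c/c[2])[:2])
E
```

```text
down [ 594.6 -168.4  111.1] [ 0.2 -0.8 -1.9]
t 9.3583
[320.55519392 271.33090548]
```

View pics/w2.png

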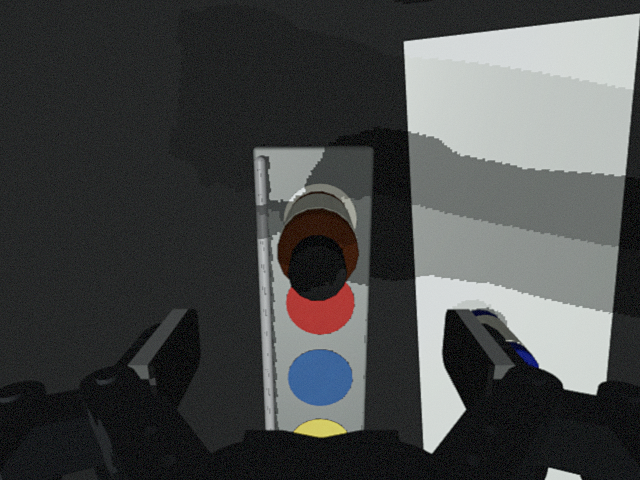

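The 118 stands upright on white, with its cap at (317,268) against a predicted (320.5,271), about 2 mm off. The other three follow the same way. For 102 I'll use the average of the two views, and I'll aim the other two from the top view plus the roughly 2 mm x offset seen so far.

```bash
python3 - <<'E'
from h import *
from cell import robot
for h,p in ((102,(466.4,-49.5)),(86,(451,59.7)),(70,(433,185))):
    print(h);pick(robot,h,p)
    if robot.get_state()["grip_width"]<.25: print("MISSED");break
    place(robot,h,MK[h])
robot.move_pose([400,-100,330],RV)
g=robot.grab_frame("top");np.savez("top1.npz",**g)
robot.move_j([-1.319,.087,.176,1.66,0,-1.571])
g=robot.grab_frame("top");np.savez("top1.npz",**g);s=robot.grab_frame("scene")
cv2.imwrite("pics/end.png",cv2.resize(g["color"][130:290,230:470,::-1],None,fx=3,fy=3,interpolation=cv2.INTER_NEAREST))
cv2.imwrite("pics/ends.png",cv2.resize(s["color"][160:400,160:480,::-1],None,fx=2,fy=2))
for h in MK:
    for z in(20,20+h):
        c=g["R"]@[*MK[h],z]+g["t"];u=(g["K"]@c/c[2])[:2];print(h,z,((u-[230,130])*3).round(0))
print(robot.get_state()["time_s"])
E
```

```text
102
grip 0.34114309039009205 [466.7 -49.5  74.4] [0.9 0.4 4. ]
lift 0.3372269022982203 [-1.3  0.7 -2.7]
down [601.9 -99.   95.1] [-0.1  1.3 -2.3]
t 16.0833
86
grip 0.34436002035374075 [451.2  59.8  58.4] [0.  0.5 5.1]
lift 0.3398923056910386 [ 0.2  0.4 -1.9]
down [609.6 -29.   79.1] [-0.4  0.7 -0. ]
t 23.025
70
grip 0.3399453980010382 [433.1 185.1  42.4] [-0.9  0.4  6.4]
lift 0.3399521298077318 [ 0.1 -0.7 -1. ]
down [617.3  40.2  63.1] [-1.   0.4 -1.2]
t 30.3333
70 20 [230. 149.]
70 90 [227. 118.]
86 20 [324. 159.]
86 106 [326. 121.]
102 20 [420. 169.]
102 122 [430. 124.]
118 20 [515. 179.]
118 138 [536. 127.]
33.5667
```

View pics/end.png

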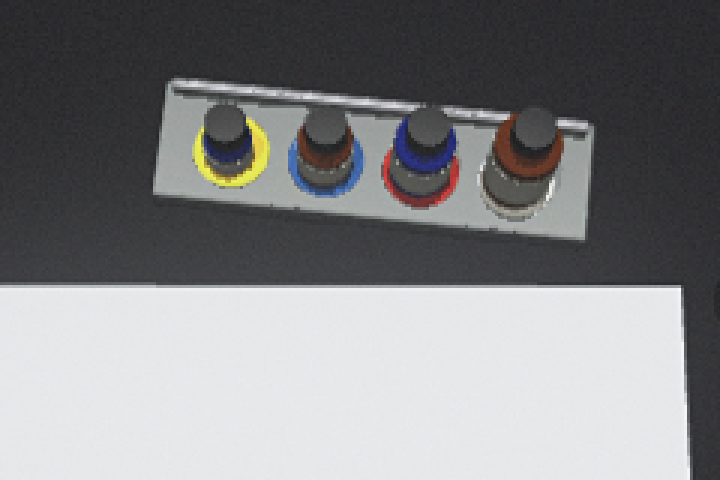

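View pics/ends.png

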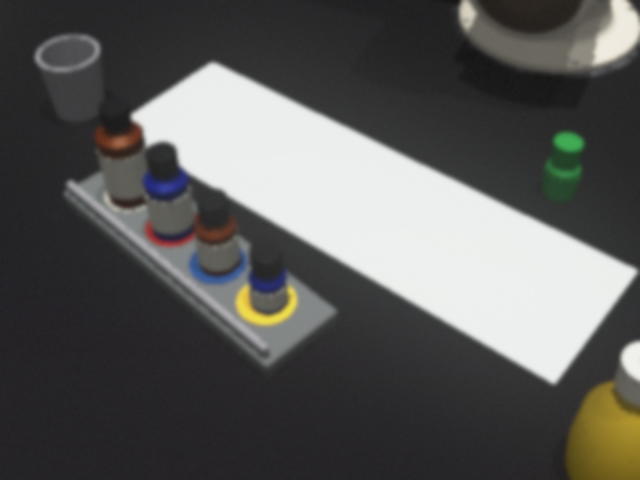

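The cap tops in the 3× crop are at (226,122), (326,125), (430,125) and (535,128). That is within 4 crop pixels (about 3 mm) of the predictions for bottles centred and upright. The coloured rims show evenly around each base, and the arm is clear.

```bash
python3 -c "
from cell import robot
robot.job_done()"
```

```text
the job is handed in; nothing more can be done
```

All four bottles are standing on their marks, and I handed the job in at about 34 s of the 99 s allowed. I gripped each one by the cap and set it down: 70 mm on yellow, 86 mm on blue, 102 mm on red and 118 mm on white.

- **Position:** in the last top view all four cap centres lay within about 3 mm of where a centred, upright bottle's would be (the limit is 12 mm).
- **Release:** all four are upright and let go, and the arm is parked clear of everything.
- **Bystanders:** the arm never went near the cup or the spray bottle. I checked them only by eye in the final scene picture, not by measurement.
- **Disagreements:** the top and wrist views differed by 2–3 mm on the bottles and under 1 mm on the marks. No check failed, and `job_done` reports no verdict.

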